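# Open the ratchet bar clamp for a longer piece

### The job

Open the bench clamp right up so that the long steel bar will fit into it: with the closed fingertips press down the release paddle in the pocket of the moving jaw and, keeping it pressed, push the jaw back along its toothed bar until it stands against the end stop, then take the fingers away so that the release springs up again. Only press and push: do not grip the jaw or touch its clamping pad, and leave the long bar, the tape measure, the round tin and the bolt beside the clamp where they are.

Things in the scene. Friction and masses are not known exactly. Their poses are not given: they have to be found in the camera images.
- clamp: Bench clamp fixed to the bench: base plate 320 x 100 x 10 mm, on it a level bar 24 mm wide, top 44 mm above the bench, with sawteeth (8 mm pitch, tops at 49 mm); grey fixed jaw (90 wide, 82 high) at one end, grey end stop (90 wide, 56 high) at the other. Origin: centre of the plate's underside, on the bench. x: along the bar the way the moving jaw opens, fixed jaw to end stop; z up.
- jaw (a joint): Travel q of the moving jaw along the clamp's x, m: 0 closed, 0.105 fully open at the end stop. A grey carriage 90 mm wide. In the clamp's frame: front plate x = q-0.090 to q-0.076, top at 84 mm; pocket x = q-0.076 to q-0.021, open above and at the sides; thumb wall from x = q-0.021, 100 mm high, webs behind. 4 N friction + 20 N per m/s. Ratchet bars opening (8 mm play) unless release is held.
- release (a joint): Angle of the release paddle, rad: 0 up (rests at 0 to 0.125, its nose on the rack), 0.4 fully down. Nose clear of the teeth from 0.14; held at 0.2 to 0.38 the jaw slides freely. Springs up when let go; pressing takes about 3 to 8 N. Fingertips pressed down in the pocket to 57 to 61 mm above the bench, beside the thumb wall or mid-pocket, hold it released.
- release_top (a point): Point on the release paddle's upper face, about mid-pocket; moves with it. Paddle: dark ribbed steel plate 54 mm wide on the bar's centre line, free end towards the jaw pad; hinge line 6 mm behind the thumb wall's face, 58 mm above the bench. At angle 0 it slopes up at 0.3 rad, this point 31 mm along the bar from the hinge and 68 mm above the bench; at 0.3 it is level, top at 58 mm.
- thumb_wall (a point): Point on the thumb wall's flat face that looks into the pocket, on the bar's centre line, 85 mm above the bench; moves with the jaw. Push here, along the clamp's +x, to open.
- jaw_pad: Steel clamping pad on the front of the moving jaw, towards the fixed jaw: 4 mm thick, 80 mm wide, 30 mm high. Origin at its centre. Not to be touched.
- long_bar: Plain steel bar 34 x 130 x 30 mm lying beside the clamp on its far side, the piece to be loaded later. Origin: centre of its underside, y along its length.
- the_tape: Yellow tape measure 34 x 79 x 65 mm standing beside the clamp. Origin: centre of its underside.
- paste_tin: Small round tin with a green lid, 58 mm across, 28 mm high, lying beside the clamp. Origin: centre of its underside.
- bolt: Steel bolt standing on its head, 20 mm across, 44 mm high, beyond the end stop. Origin: centre of its underside.

How it is judged:
By the outcome, as a careful person would: the job done as asked, in the order asked, and still so for the second after the job is handed in, with the robot touching nothing.
It also fails if it takes over 35 s, if anything falls off the work surface, if the arm or the gripper's body presses on something with over 40 N, if the wrist force passes 120 N, or if a joint passes its speed limit or range.

### The arm

A 7-joint arm with a two-finger parallel gripper is mounted at the origin on a cart in front of the work surface, level with it; the furniture and walls round the work are solid. World frame = base frame: x ahead of the robot, y to its left, z up, the work surface at z = 0. Lengths are in m, angles in rad, forces in N, time in s.
With the tool pointing down it reaches from about 0.4 to 0.85 m from the base axis. Payload 10.4 kg.
Tool frame: the origin (TCP) lies midway between the tips of the shut fingers; the grasp point (between the pads) lies 19 mm behind it (manip.hold_point_z is the distance from the TCP to the grasp point, in m); z points along the fingers, y is the line along which they close (so a half turn about z gives the same grasp; the last joint's range is limited). The gripper opens to 85 mm and grips with 20 to 120 N. Pads are 22 mm wide; open, the fingers measure 114 mm over their backs; the gripper's body (76 mm by 85 mm) begins 54 mm behind the grasp point. The pads swing forward as they close: fully open they stand 13 mm farther back than shut.
Start: joints at [1.234, 0.332, -0.065, 1.46, 0.022, 1.35, -0.088], TCP at [0.193, -0.594, 0.231] pointing down, gripper open.
Joint ranges: [-2.6, 2.6], [-0.5, 2.12], [-1.47, 1.34], [0.16, 2.42], [-1.27, 4.41], [0.06, 2.06], [-2.6, 2.6]. Speed limits (rad/s): [2.22, 2.22, 2.79, 2.79, 3.14, 3.14, 3.14].

### API

Orientations are given as a unit quaternion [x, y, z, w].
In Python, from workcell import manip, eyes, job gives the robot as it stands.
- The arm moves only by the shell command python3 -m crank 'ROWS' [FORCE]. ROWS is JSON, a list that holds one entry, the list of rows, each a list of 7 numbers: the finger opening in cm, from 0 to 8.54, then the shift along the world's x, y, z in cm, then the turn, a rotation vector about the world's x, y, z in degrees. In form: [[[hand, x, y, z, ax, ay, az], ...]]. A call has 1 to 20 rows; each row shifts and turns the commanded pose from where the row before left it; what a row does not reach is not made up. A row lasts 1/8 s, in which the tool goes at most 62.5 mm and 10.7 degrees, less where a joint would pass 70% of its speed; a pose out of reach is approached as far as the arm can. A call with a gripper value outside its range is refused whole. The fingers move at their own pace and stop on an object; FORCE is the grip in N (left out, the last holds). Time passes only in rows, so rows that do not move let the fingers close. It gives the time, the measured TCP pose, the force, the opening and the grip force at its end, in the units of the state.
- manip.get_obs(): the state, without advancing time (a new reading comes with each control period).
- eyes.camera(name): name is "scene" or "side" or "wrist"; returns (picture, depth): 384x512x3 uint8, red, green, blue; 384x512 float32, m along the optical axis (not along the pixel's ray), 0 where there is no reading.
- eyes.camera_params(name): a dict with "fx", "fy", "cx", "cy" (pixels), "world_from_camera" (4x4, takes a point from camera to world coordinates); the wrist camera has in their place "hand_eye" (4x4, takes a point from camera to tool coordinates, whose origin is the TCP and whose axes are the flange's). Camera axes: x right, y down, z forward; pixel columns grow to the right and rows downward; lengths in m; the calibration is good to about 2 mm. A picture is of the moment at which its call begins: read the wrist's pose just before it. camera_params takes no time and is no camera call.
- job.hand_in(): hands the job in; it is judged then, once.
The state is a dict: "clock": time; "joint_pos": joint angles; "joint_velocities": joint speeds; "tau": joint torques, N m; "position": TCP position; "ee_rot": TCP orientation; "ft_force": force on the tool from outside, world axes, zero at the start; "torque": the same for the moment, N m; "grip_width": opening from 0.0 (shut) to 1.0 (fully open); "grasp_force": force on a finger pad.
Only numpy, scipy, OpenCV 4.12 (cv2) and the standard library are available. Lean on these libraries where they do the work, as an engineer would, in place of code of your own. Each camera call takes 0.05 s, during which the arm holds its last target. There are 200 camera calls.

## Working session

There is one attempt and no reset: what is moved stays moved. The work goes in short steps, Python scripts to look and compute and a shell command to move; the robot and the scene stay as the last step left them, time stands still between calls to the robot, and variables do not carry over. Pictures are saved under pics/ and viewed, at most 10 in all, crops included, and the job is handed in when it is done.

```bash
mkdir -p pics; cat > h.py <<'E'
import numpy as np, cv2
from workcell import manip, eyes, job
def snap(n,f):
    p,d=eyes.camera(n); cv2.imwrite(f'pics/{f}.png',p[:,:,::-1]); np.save(f'pics/{f}.npy',d); return p,d
def pts(n,d):
    c=eyes.camera_params(n); v,u=np.mgrid[:384,:512]
    P=np.stack([(u-c['cx'])/c['fx']*d,(v-c['cy'])/c['fy']*d,d,np.ones_like(d)],-1)
    return (P@np.array(c['world_from_camera']).T)[...,:3]
E
python3 - <<'E'
from h import *
o=manip.get_obs(); print(o['position'],o['ee_rot'],o['clock'],o['grip_width'])
for n in('scene','side'):
    p,d=snap(n,n+'0'); print(n,np.round(eyes.camera_params(n)['world_from_camera'],2).tolist(),(d>0).mean())
E
```

```text
[ 0.19282244 -0.59410921  0.23051832] [ 9.87713085e-01  1.56276523e-01 -1.37138984e-04 -7.00417839e-04] 0.0 1.0031234268847617
scene [[-0.88, -0.18, 0.45, 0.22], [-0.48, 0.37, -0.79, 0.71], [-0.03, -0.91, -0.41, 0.48], [0.0, 0.0, 0.0, 1.0]] 0.9962565104166666
side [[0.93, -0.19, 0.31, 0.35], [-0.36, -0.48, 0.8, -0.79], [-0.0, -0.86, -0.51, 0.52], [0.0, 0.0, 0.0, 1.0]] 0.9960123697916666
```

View pics/scene0.png

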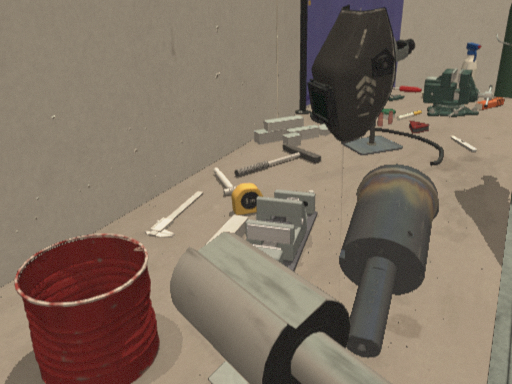

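View pics/side0.png

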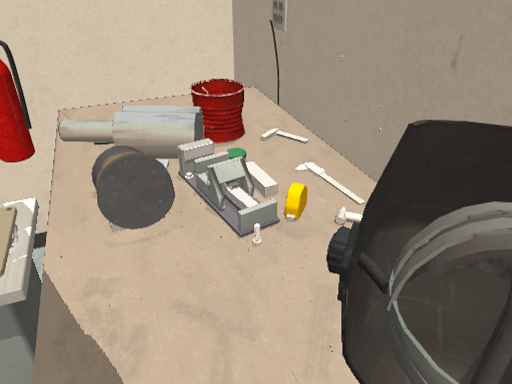

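The scene view shows the clamp near (280,220), with the tape at (246,198). In the side view the clamp spans (180-275,140-235), with the bolt at (257,235), tape at (297,200), long bar at (262,180) and tin at (237,154). Next I'll get a height map.

```bash
python3 - <<'E'
from h import *
for n,box in(('scene',(140,180,200,160)),('side',(160,120,160,140))):
    d=np.load(f'pics/{n}0.npy'); P=pts(n,d); np.save(f'pics/{n}P.npy',P)
# combined top-down height map 2mm, x 0.2..0.9, y -0.5..0.4
H=np.full((450,350),-1.); C=np.zeros((450,350,3),np.uint8)
for n in('side','scene'):
    P=np.load(f'pics/{n}P.npy'); im=cv2.imread(f'pics/{n}0.png')
    i=((P[...,1]+.5)/.002).astype(int); j=((P[...,0]-.2)/.002).astype(int)
    m=(i>=0)&(i<450)&(j>=0)&(j<350)&(P[...,2]<.35)
    for a,b,z,c in zip(i[m],j[m],P[...,2][m],im[m]):
        if z>H[a,b]: H[a,b]=z;C[a,b]=c
np.save('pics/H.npy',H)
g=cv2.applyColorMap(np.uint8(np.clip(H/.15,0,1)*255),cv2.COLORMAP_JET); g[H<-.5]=0
cv2.imwrite('pics/map.png',np.hstack([g,C])[::-1])
a=cv2.resize(cv2.imread('pics/scene0.png')[170:280,200:330],None,fx=3,fy=3,interpolation=2)
b=cv2.resize(cv2.imread('pics/side0.png')[130:250,170:315],None,fx=2.75,fy=2.75,interpolation=2)
h=max(a.shape[0],b.shape[0]); z=np.zeros((h,800,3),np.uint8); z[:a.shape[0],:a.shape[1]]=a; w=min(b.shape[1],800-a.shape[1]); z[:b.shape[0],a.shape[1]:a.shape[1]+w]=b[:,:w]
cv2.imwrite('pics/crop.png',z)
E
```

```text
(no output)
```

View pics/map.png

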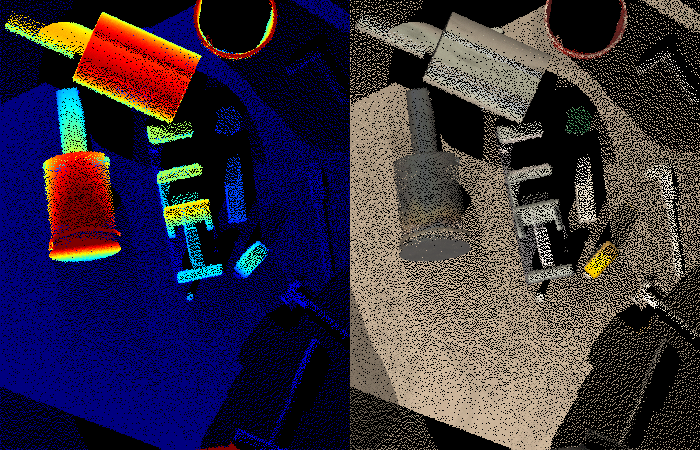

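View pics/crop.png

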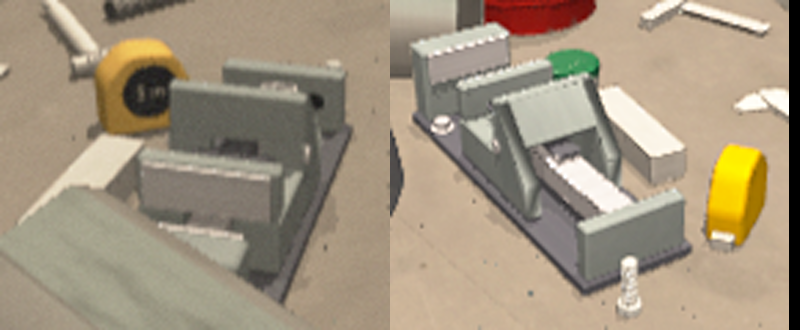

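The thumb wall, end stop and fixed jaw all show clearly, and the opening direction is roughly world -y (about -78°). Next I'll fit the axis, centre line and wall face.

```bash
python3 - <<'E'
from h import *
A=np.radians(-78); 
P=np.vstack([np.load(f'pics/{n}P.npy').reshape(-1,3) for n in('side','scene')])
src=np.r_[np.zeros(384*512),np.ones(384*512)]
P0=np.array([.57,0,0])
def fr(A,P): 
    e=np.array([np.cos(A),np.sin(A)]); n=np.array([-e[1],e[0]]); q=P[:,:2]-P0[:2]; return q@e,q@n
for it in range(2):
    s,t=fr(A,P)
    for nm,lo,hi,b in(('stop',.053,.059,(.12,.2)),('thumb',.096,.104,(-.05,.09)),('front',.081,.087,(-.08,.0)),('fixed',.079,.085,(-.2,-.1))):
        for c in(0,1):
            m=(P[:,2]>lo)&(P[:,2]<hi)&(s>b[0])&(s<b[1])&(abs(t)<.075)&(src==c)
            if m.sum()<10: continue
            r=cv2.minAreaRect(np.c_[s[m],t[m]].astype(np.float32)*1000)
            k=np.polyfit(t[m],s[m],1)
            print(nm,c,m.sum(),'s',np.percentile(s[m],[1,50,99]).round(4),'t',np.percentile(t[m],[1,99]).round(4),'slope',np.degrees(k[0]).round(2),[np.round(x,1) for x in r])
    print()
    # thumb inner face from scene cam: z .088-.097
    m=(src==1)&(P[:,2]>.086)&(P[:,2]<.096)&(s>-.02)&(s<.09)&(abs(t)<.06)
    k=np.polyfit(t[m],s[m],1); res=s[m]-np.polyval(k,t[m]); print('face',m.sum(),k,np.degrees(k[0]),res.std(), t[m].min(),t[m].max())
    A+= -np.arctan(k[0]) ; print('A',np.degrees(A))
# sanity of z: table
print(np.median(P[(abs(P[:,0]-.45)<.05)&(abs(P[:,1]+.25)<.05),2]))
E
```

```text
stop 0 183 s [0.1438 0.1524 0.1601] t [-0.0456  0.0399] slope 0.56 [array([152.2,  -2.4]), array([89.5, 18.5]), np.float64(88.6)]
stop 1 140 s [0.1385 0.1461 0.1555] t [-0.0437  0.0426] slope 0.02 [array([ 1.468e+02, -1.000e-01]), array([89.2, 18.8]), np.float64(88.5)]
thumb 0 119 s [0.0115 0.0196 0.026 ] t [-0.0452  0.0424] slope 0.94 [array([18.1, -1.2]), array([89.1, 16.2]), np.float64(87.5)]
thumb 1 178 s [0.0068 0.012  0.0203] t [-0.0425  0.0441] slope 0.83 [array([14. ,  1.1]), array([88.8, 15.3]), np.float64(88.0)]
front 0 99 s [-0.0594 -0.0494 -0.0432] t [-0.0431  0.0428] slope 0.63 [array([-51.2,  -1. ]), array([88.5, 16.5]), np.float64(89.4)]
front 1 235 s [-0.0649 -0.0565 -0.0465] t [-0.042   0.0442] slope -0.4 [array([-56.2,   1.2]), array([88.4, 20. ]), np.float64(89.9)]
fixed 0 250 s [-0.1988 -0.1466 -0.1223] t [-0.0546  0.0421] slope 18.29 [array([-158.7,   -7.7]), array([103.9,  77.8]), np.float64(87.5)]
fixed 1 200 s [-0.1587 -0.1397 -0.126 ] t [-0.0419  0.0059] slope 23.33 [array([-133.8,  -21.7]), array([60.1, 28.7]), np.float64(53.9)]

face 232 [-0.01176786  0.009
[... 629 characters left out ...]
nt 0 99 s [-0.0594 -0.0493 -0.0432] t [-0.0425  0.0433] slope 1.28 [array([-51.2,  -0.4]), array([88.5, 16.5]), np.float64(88.8)]
front 1 235 s [-0.0647 -0.0563 -0.0466] t [-0.0413  0.0448] slope 0.26 [array([-56.2,   1.9]), array([88.4, 20. ]), np.float64(89.3)]
fixed 0 250 s [-0.1995 -0.1463 -0.1222] t [-0.0512  0.0438] slope 17.1 [array([-159.7,   -5.1]), array([ 80. , 100.8]), np.float64(0.3)]
fixed 1 200 s [-0.1591 -0.1399 -0.1261] t [-0.0401  0.0074] slope 23.88 [array([-134.1,  -20.2]), array([60.1, 28.7]), np.float64(53.3)]

face 232 [-0.00010504  0.00980784] -0.006018558638819983 0.002504645230948236 -0.044154920105991945 0.0459700112247598
A -77.3197638331871
-0.0011149232883843618
```

Estimates with the axis at about -78.5°: the wall face is 8 mm past (0.57, 0), and the jaw needs about 74 mm more travel. The press point is about (0.567, 0.013). I'll move above it with the fingers shut.

```bash
python3 -m crank '[[[0,1.1,1.9,0,0,0,0],[0,2.3,3.8,0,0,0,0],[0,2.3,3.8,0,0,0,0],[0,2.3,3.8,0,0,0,-0.5],[0,2.3,3.8,0,0,0,-0.5],[0,2.3,3.8,0,0,0,-0.5],[0,2.3,3.8,0,0,0,-0.5],[0,2.3,3.8,0,0,0,-0.5],[0,2.3,3.8,0,0,0,-0.5],[0,2.3,3.8,0,0,0,-0.5],[0,2.3,3.8,0,0,0,-0.5],[0,2.3,3.8,0,0,0,-0.5],[0,2.3,3.8,0,0,0,-0.5],[0,2.3,3.8,0,0,0,-0.5],[0,2.3,3.8,0,0,0,-0.5],[0,2.3,3.8,0,0,0,-0.5],[0,1.8,1.9,0,0,0,-0.5],[0,0,0,0,0,0,0]]]' 60; python3 - <<'E'
from h import *
o=manip.get_obs(); print(o['position'],o['ee_rot'],o['ft_force'],o['grip_width'])
p,d=snap('wrist','w1'); c=eyes.camera_params('wrist')
from scipy.spatial.transform import Rotation as R
T=np.eye(4);T[:3,:3]=R.from_quat(o['ee_rot']).as_matrix();T[:3,3]=o['position']
v,u=np.mgrid[:384,:512];P=np.stack([(u-c['cx'])/c['fx']*d,(v-c['cy'])/c['fy']*d,d,np.ones_like(d)],-1)@(T@c['hand_eye']).T
np.save('pics/w1P.npy',P[...,:3])
A=np.radians(-78.5);e=np.array([np.cos(A),np.sin(A)]);n=np.array([-e[1],e[0]])
q=P[...,:2]-[.57,0];s=q@e;t=q@n;z=P[...,2]
for nm,lo,hi,a,b in(('stop',.052,.060,.12,.19),('thumb',.095,.105,-.02,.05),('front',.08,.088,-.08,-.03),('fixed',.077,.087,-.2,-.1)):
    m=(z>lo)&(z<hi)&(s>a)&(s<b)&(abs(t)<.065)&(d>0)
    if m.sum()<10: print(nm,0);continue
    k=np.polyfit(t[m],s[m],1);print(nm,m.sum(),np.percentile(s[m],[1,50,99]).round(4),np.percentile(t[m],[1,99]).round(4),np.degrees(k[0]).round(2),np.median(z[m]))
E
```

```text
clock: 2.35
position: [0.5672, 0.0155, 0.2307]
ee_rot: [0.995, 0.097, -0.0, -0.001]
ft_force: [-1.3, 0.5, -1.3]
grip_width: 0.006
grasp_force: 0.0
[0.5672269  0.01550675 0.23069275] [ 9.95266947e-01  9.71754252e-02 -4.10667130e-04 -6.86559863e-04] [-1.25616316  0.47071475 -1.34656687] 0.005521347703812095
stop 1623 [0.1412 0.1478 0.1565] [-0.0399  0.0472] -0.1 0.05668636507403285
thumb 1855 [0.0095 0.0165 0.0248] [-0.0403  0.0471] -0.19 0.10052254368283842
front 1971 [-0.0632 -0.0537 -0.0455] [-0.0397  0.0471] -0.03 0.08459346728351474
fixed 4319 [-0.1964 -0.1432 -0.1251] [-0.0423  0.0469] 1.86 0.08295163288133361
```

View pics/w1.png

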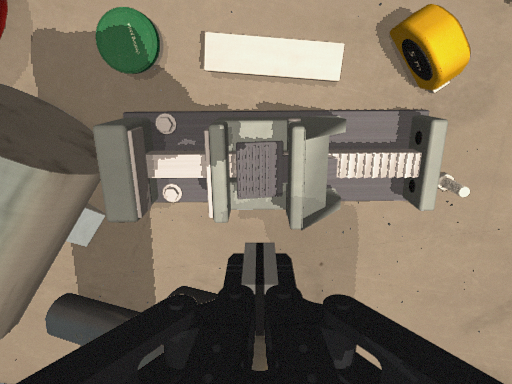

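Wrist view: the pocket is at columns 230–290 with the ribbed paddle at (257,170), and the fingers are aligned with the axis. The thumb wall face is at s≈9 mm and the centre line at t≈3.5 mm. Descending into the pocket and pressing.

```bash
python3 -m crank '[[[0,0.2,-0.1,-0.5,0,0,0],[0,0.16,-0.1,-1.5,0,0,0],[0,0,0,-1.5,0,0,0],[0,0,0,-2,0,0,0],[0,0,0,-2,0,0,0],[0,0,0,-2,0,0,0],[0,0,0,-2,0,0,0],[0,0,0,-1.5,0,0,0],[0,0,0,-1,0,0,0],[0,0,0,-1,0,0,0],[0,0,0,-0.5,0,0,0],[0,0,0,-0.5,0,0,0],[0,0,0,-0.5,0,0,0],[0,0,0,-0.3,0,0,0],[0,0,0,-0.2,0,0,0],[0,0,0,0,0,0,0],[0,0,0,0,0,0,0]]]'
```

```text
clock: 4.53
position: [0.5706, 0.0118, 0.0616]
ee_rot: [0.995, 0.096, 0.0, -0.0]
ft_force: [-3.1, 1.9, 3.6]
grip_width: -0.001
grasp_force: 2.0
```

```bash
python3 -m crank '[[[0,0,0,-0.25,0,0,0],[0,0,0,0,0,0,0],[0,0.04,-0.2,0,0,0,0],[0,0.06,-0.29,0,0,0,0],[0,0.06,-0.29,0,0,0,0],[0,0.08,-0.39,0,0,0,0],[0,0.08,-0.39,0,0,0,0],[0,0.08,-0.39,0,0,0,0],[0,0.08,-0.39,0,0,0,0],[0,0.08,-0.39,0,0,0,0],[0,0.08,-0.39,0,0,0,0],[0,0,0,0,0,0,0]]]'; python3 - <<'E'
from h import *
p,d=snap('side','s2'); cv2.imwrite('pics/s2c.png',cv2.resize(cv2.imread('pics/s2.png')[110:260,160:330],None,fx=3.5,fy=3.5,interpolation=2))
E
```

```text
clock: 6.02
position: [0.5774, -0.0195, 0.0592]
ee_rot: [0.995, 0.096, 0.0, -0.0]
ft_force: [-1.5, 2.2, 6.4]
grip_width: -0.002
grasp_force: 2.8
```

View pics/s2c.png

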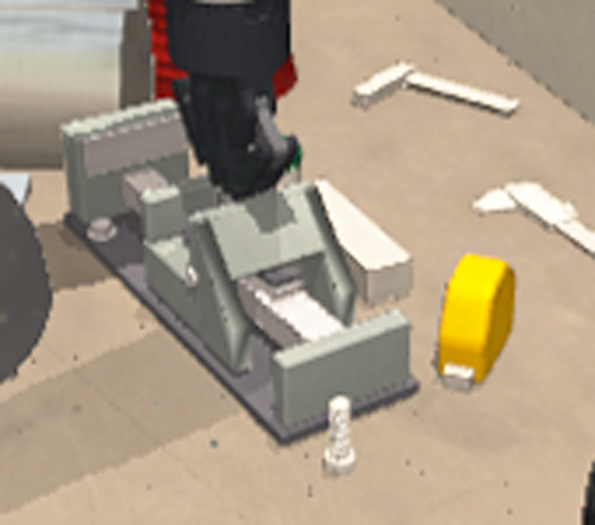

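The side view shows the jaw sliding back, with the back wall now close to the end stop and a gap still left at crop (290,330). The release is held down, so I keep going.

```bash
python3 -m crank '[[[0,0.06,-0.29,0,0,0,0],[0,0.08,-0.39,0,0,0,0],[0,0.08,-0.39,0,0,0,0],[0,0.08,-0.39,0,0,0,0],[0,0.08,-0.39,0,0,0,0],[0,0.08,-0.39,0,0,0,0],[0,0.08,-0.39,0,0,0,0],[0,0.08,-0.39,0,0,0,0],[0,0.08,-0.39,0,0,0,0],[0,0.08,-0.39,0,0,0,0],[0,0.06,-0.29,0,0,0,0],[0,0.04,-0.2,0,0,0,0],[0,0,0,0,0,0,0]]]'
```

```text
clock: 7.7
position: [0.5861, -0.0622, 0.0593]
ee_rot: [0.995, 0.096, 0.0, -0.0]
ft_force: [-1.4, 2.3, 5.9]
grip_width: -0.003
grasp_force: 3.0
```

```bash
python3 -m crank '[[[0,0.04,-0.2,0,0,0,0],[0,0.04,-0.2,0,0,0,0],[0,0.04,-0.2,0,0,0,0],[0,0.02,-0.1,0,0,0,0],[0,0.02,-0.1,0,0,0,0]]]'; python3 -m crank '[[[0,0.02,-0.1,0,0,0,0],[0,0.02,-0.1,0,0,0,0],[0,0,0,0,0,0,0]]]'
```

```text
clock: 8.32
position: [0.5868, -0.0643, 0.0594]
ee_rot: [0.995, 0.098, -0.0, -0.003]
ft_force: [-10.0, 20.5, 11.8]
grip_width: -0.0
grasp_force: 10.2
clock: 8.7
position: [0.5869, -0.0646, 0.0595]
ee_rot: [0.995, 0.099, -0.001, -0.004]
ft_force: [-11.8, 23.8, 15.1]
grip_width: 0.001
grasp_force: 12.1
```

The push stalled at about 25 N. I'll check whether that's the end stop.

```bash
python3 - <<'E'
from h import *
p,d=snap('side','s3'); P=pts('side',d)
q=P[...,:2]-[.57,0];A=np.radians(-78.5);s=q@[np.cos(A),np.sin(A)];t=q@[-np.sin(A),np.cos(A)];z=P[...,2]
for nm,lo,hi,a,b in(('stop',.053,.059,.13,.17),('thumb',.096,.104,.06,.12)):
    m=(z>lo)&(z<hi)&(s>a)&(s<b)&(abs(t)<.06); print(nm,np.percentile(s[m],[1,50,99]).round(4))
cv2.imwrite('pics/s3c.png',cv2.resize(cv2.imread('pics/s3.png')[130:250,170:300],None,fx=4.5,fy=4.5,interpolation=2))
E
```

```text
stop [0.1303 0.1498 0.1592]
thumb [0.0622 0.0941 0.1006]
```

View pics/s3c.png

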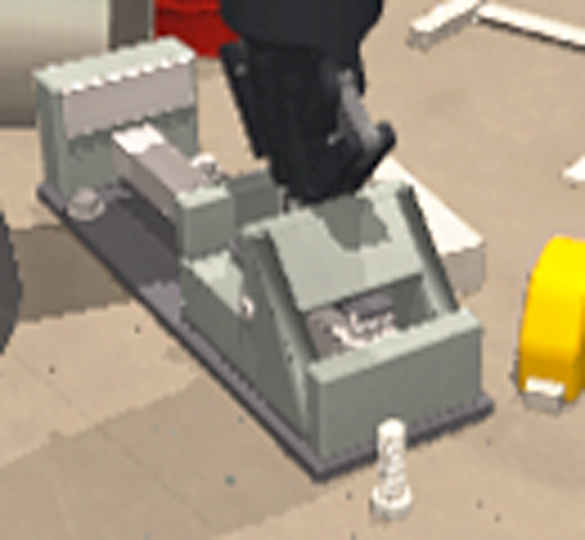

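The thumb wall moved 74.6 mm and its webs meet the end stop, so the jaw is fully open. Next I'll ease the push, lift so the release springs up, step off the wall and withdraw.

```bash
python3 -m crank '[[[0,-0.04,0.2,0,0,0,0],[0,-0.04,0.2,0,0,0,0],[0,0,0,0.3,0,0,0],[0,0,0,0.4,0,0,0],[0,0,0,0.5,0,0,0],[0,0,0,0.5,0,0,0],[0,-0.06,0.3,0.3,0,0,0],[0,-0.08,0.39,0.3,0,0,0],[0,0,0,1,0,0,0],[0,0,0,1.5,0,0,0],[0,0,0,2,0,0,0],[0,0,0,2.5,0,0,0],[0,0,0,3,0,0,0],[0,0,0,3,0,0,0],[0,0,0,2.5,0,0,0],[0,0,0,1,0,0,0],[0,0,0,0,0,0,0]]]'; python3 - <<'E'
from h import *
p,d=snap('side','s4'); P=pts('side',d)
q=P[...,:2]-[.57,0];A=np.radians(-78.5);s=q@[np.cos(A),np.sin(A)];t=q@[-np.sin(A),np.cos(A)];z=P[...,2]
m=(z>.096)&(z<.104)&(s>.07)&(s<.12)&(abs(t)<.06); print(np.percentile(s[m],[1,50,99]).round(4))
p,d=snap('wrist','w4')
E
```

```text
clock: 10.88
position: [0.5857, -0.0617, 0.2475]
ee_rot: [0.995, 0.096, 0.001, 0.0]
ft_force: [0.2, 0.5, -0.2]
grip_width: -0.002
grasp_force: 0.0
[0.0866 0.0948 0.0997]
```

View pics/w4.png

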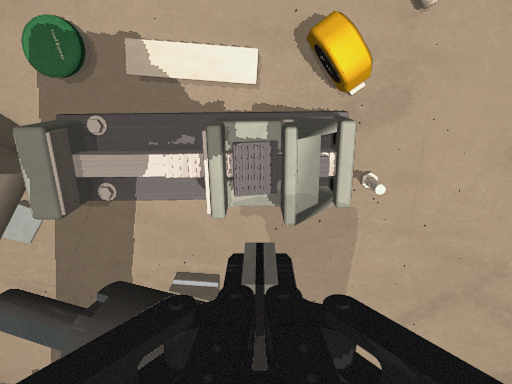

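The wrist view shows the jaw against the end stop at column 335, with the bolt, tape, bar and tin undisturbed. One last check that the paddle is up, then I'll hand in.

```bash
python3 - <<'E'
from h import *
from scipy.spatial.transform import Rotation as R
o=manip.get_obs(); d=np.load('pics/w4.npy'); c=eyes.camera_params('wrist')
T=np.eye(4);T[:3,:3]=R.from_quat(o['ee_rot']).as_matrix();T[:3,3]=o['position'];M=T@c['hand_eye']
def f(d,M):
    v,u=np.mgrid[150:190,236:270];D=d[150:190,236:270]
    return (np.stack([(u-c['cx'])/c['fx']*D,(v-c['cy'])/c['fy']*D,D,np.ones_like(D)],-1)@M.T)[...,2]
z=f(d,M).mean(0); z1=np.load('pics/w1P.npy')[150:190,240:274,2].mean(0)
print(z[::5].round(4),z1[::5].round(4))
if z.max()>.066: job.hand_in(); print('handed in')
E
```

```text
[0.0689 0.0676 0.0666 0.0659 0.0657 0.0645 0.0626] [0.0773 0.0678 0.067  0.0745 0.0661 0.0644 0.0711]
the job is handed in; nothing more can be done
handed in
```

The clamp is fully open: the jaw stands against its end stop, the release paddle has sprung back up, the fingers are clear, and the job was handed in at about 11 s with the other items undisturbed.

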